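# Refit a valve handwheel: turn it onto its drive pin and press it home

## Task

The red handwheel of the blue shut-off valve has been set loosely back on its stem, but the slot under its hub is not in line with the cross pin, so it rides on top of the pin. Push the wheel round with a fingertip, without gripping, squeezing or lifting it, until the slot drops over the pin, then press the hub down until the wheel is fully home, with no more than steady hand pressure. Leave the oil bottle, grease tin, spanner and bolt where they are and finish clear of the wheel.

Things in the scene. Friction and masses are not known exactly. Their poses are not given: they have to be found in the camera images.
- wheel: Loose red three-spoke handwheel, 180 mm across, 0.34 to 0.53 kg. Origin: on its axis at the underside of the hub; z up. Hub 40 mm in diameter, z 0 to 34 mm, bore 17.5 mm right through. A slot 9 mm wide, 14.5 mm deep crosses the hub's underside along the wheel's x; a yellow line on the hub's top lies over it and runs on along one spoke. Rim: 16 mm round bar on a 164 mm circle, z 19 to 35. Over 40 N is forcing it
- wheel_spoke (a point): Middle of one spoke (49 mm from the wheel's axis, 26 mm above wheel), on the wheel's +x side over one end of the slot; same axes as wheel. The three spokes stand at 0, 120 and 240 deg from the wheel's x, each 13 mm wide, 10 mm thick. The windows between them are open from 20 to 74 mm from the axis; pushing a spoke's side turns the wheel, which turns freely
- wheel_hub (a point): Centre of the hub's flat top (the place to press), 34 mm above wheel, same axes. 272 mm above the bench when riding on the pin. When the slot comes within about 0.08 rad of the pin the wheel drops about 6.5 mm by its weight onto the rubber seal and can turn no more; 259 mm when fully home, which takes a press of 10 to 12 N. Riding on the pin it can tilt 0.05 rad
- stem: Upright steel valve stem, 16 mm in diameter, fixed: it does not turn or sink. Origin: on its axis 225 mm above the bench, where the hub's underside lies when the wheel is fully home; x along the cross pin. Its end is 31 mm above the origin (3 mm below the hub's top when home)
- pin (a point): Middle of the cross pin through the stem, 235 mm above the bench; the pin lies level along this point's x, 6 mm thick, 60 mm long: its yellow-tipped ends stick out 10 mm either side of the hub, seen through the wheel's windows. The slot fits either way round (half a turn apart). At the start the slot is 0.6 to 1.57 rad out of line, either way
- seal (a joint): How far the black rubber dust seal (33 mm ring on the stem under the hub) has been pushed down the stem, m: 0 as it starts, 0.0065 when fully down on the shoulder with the wheel home. It is a snug fit that slides at about 15 N (the wheel's weight included) and stays where it is pushed
- valve: Blue flanged gate valve chocked on the bench, fixed. Origin on the bench below the stem; x along the pipe axis, z up. 156 mm long along x, flanges 165 mm in diameter; bonnet and gland rise to 203 mm around the stem (gland studs to 208 mm)
- oil: Yellow plastic oil bottle, loose, standing, 60 mm in diameter, 185 mm tall; origin at the centre of its base. Leave alone
- grease: Green-banded grease tin, loose, standing, 76 mm in diameter, 85 mm tall; origin at the centre of its base. Leave alone
- spanner: Steel open-ended spanner lying on the bench, 190 mm long; origin at its middle, on the bench. Leave alone
- bolt: Steel retaining bolt with a 26 mm washer, standing on its head, 30 mm tall, for later; origin at the centre of its base. Leave alone
Mind the look-alikes: they are no part of the job. What is meant by the wheel is not grey, and is the smaller of those in its own colour.

How it is judged (in metres and radians):
On the way, in this order (a step that is already met when the one before it is completed fails the run):
1. the wheel is turned until its slot is in line with the pin (within 0.2 rad) (angle between the x axis of wheel and the x axis of stem, either way round below 0.2 rad).
2. the slot has dropped over the pin and the wheel is pressed down until fully home (z of wheel in the frame of stem below 0.0015 m and value of joint seal above 0.0055 m), for 0.1 s.
At the end, for the whole second after the job is handed in: The wheel is at rest on the stem with its slot over the pin (in line within 0.15 rad), fully home: hub within 1.5 mm of its seat, the seal pushed down at least 5.5 of its 6.5 mm, the wheel level within 0.06 rad and centred within 3 mm (all of step 2 and horizontal distance between wheel and stem below 0.003 m and angle between the x axis of wheel and the x axis of stem, either way round below 0.15 rad and angle between wheel's own z axis and vertical below 0.06 rad and linear speed of wheel below 0.01 m/s); the robot touches nothing.
It fails at once if the wheel is lifted more than 8 mm above where it rides on the pin (z of wheel in the frame of stem above 0.021 m).
It fails at once if the wheel is tipped over by more than 0.25 rad (angle between wheel's own z axis and vertical above 0.25 rad).
It fails at once if the wheel is squeezed or forced with more than 40 N (contact force between the fingers and wheel above 40 N).
It fails at once if the oil bottle, grease tin, spanner or bolt is moved more than 20 mm (distance of any of oil, grease, spanner, bolt from where it was at the start of the episode above 0.02 m).
It also fails if it takes over 45 s, if anything falls off the work surface, if the arm or the gripper's body presses on something with over 40 N, if the wrist force passes 120 N, or if a joint passes its speed limit or range.

## Robot

A 6-joint arm with a two-finger parallel gripper is mounted at the origin on the work surface. World frame = base frame: x ahead of the robot, y to its left, z up, the work surface at z = 0. Lengths are in mm, angles in degrees, forces in N, time in s.
With the tool pointing down it reaches from about 300 to 850 mm from the base axis. Payload 4.2 kg.
Tool frame: the origin (TCP) lies midway between the tips of the shut fingers; the grasp point (between the pads) lies env.grip_depth behind it (env.grip_depth is the distance from the TCP to the grasp point, in mm); z points along the fingers, y is the direction in which the jaws open and shut (so a half turn about z gives the same grasp; the last joint's range is limited). The gripper opens to 91 mm and grips with 3 to 60 N. Pads are 32 mm wide; open, the fingers measure 118 mm over their backs; the gripper's body (76 mm by 178 mm) begins 60 mm behind the grasp point.
Start: joints at [70.417, 18.312, 89.639, -0, 72.044, -1.146], TCP at [181.861, 545.5, 213.976] pointing down, gripper open.
Joint ranges: [-177.97, 177.97], [-48.28, 115.42], [12.27, 149.76], [-77.06, 257.06], [2.81, 150.46], [-146.56, 146.56]. Speed limits (degrees/s): [147.25, 147.25, 180, 180, 180, 180].

## Interface

Orientations are given as [roll, pitch, yaw] about the fixed x, y, z axes, in that order (R = Rz(yaw) Ry(pitch) Rx(roll)).
In Python, from workcell import env, cams, spotter gives the robot as it stands.
- The arm moves only by the tool apply_moves, never from a script. Its argument "plan" is a list of rows, each an object with "jaw": the closure, from 0 (fully open) to 1 (shut); "delta_pos": the shift along the tool's x, y, z in mm, a list of three; "spin": the turn about the tool's z in rad. In form: [{"jaw": jaw, "delta_pos": [dx, dy, dz], "spin": spin}, ...]. A call has exactly 8 rows; each row is the pose to reach, as a shift and turn from the pose measured when the call began, along the tool's axes at that moment; what a row does not reach only later rows make up. A row lasts 1/8 s, in which the tool goes at most 62.5 mm and 10.7 degrees, less where a joint would pass 70% of its speed; a pose out of reach is approached as far as the arm can. A call with a gripper value outside its range is refused whole. The fingers move at their own pace and stop on an object; "squeeze" is the grip in N (left out, the last holds). Time passes only in rows, so rows that repeat a pose let the fingers close, or fill a call up. It gives the time, the measured TCP pose, the force and the opening at its end, in the units of the state.
- env.state(): the state, without advancing time (a new reading comes with each control period).
- cams.grab_frame(name): name is "side" or "top" or "wrist"; returns the picture (420x560x3 uint8, red, green, blue); there is no depth.
- cams.calibration(name): a dict with "camera_matrix" (3x3 intrinsics, pixels), "rvec" (rotation vector, rad) and "tvec" (3), from world to camera coordinates, as OpenCV has them. Camera axes: x right, y down, z forward; pixel columns grow to the right and rows downward; lengths in mm; the calibration is good to about 2 mm. A picture is of the moment at which its call begins: read the wrist's pose just before it. calibration takes no time and is no camera call; for the wrist camera it gives the pose at the moment of the call.
- env.job_done(): hands the job in, once; it reports no verdict.
Trained networks look in the newest picture that a camera, given by its name, has taken for a name from the list of things; names that differ only in an ending like _2 or _b are one class to them, and where a whole thing is asked for, a point or a joint stands for the part that bears it (a point fixed in the world has none). Each returns a list of dicts, best first, with "confidence" (0 to 1); they miss things now and then, are a little off and sometimes report something else, mostly with a low value. They report only what shows in the picture. A call takes as long as a camera call. They do not tell look-alikes from the thing itself.
- spotter.masks_of(camera, target): "region" (420x560 bool, what is visible of it) and "extent" ([left, top, right, bottom] in pixels, round what is visible of it).
The state is a dict: "time_s": time; "qpos": joint angles; "qvel": joint speeds; "effort": joint torques, N m; "ee_pos": TCP position; "ee_rot": TCP orientation; "force": force on the tool from outside, world axes, zero at the start; "torque": the same for the moment, N m; "gripper_width": finger opening in mm.
Only numpy, scipy, OpenCV 4.12 (cv2) and the standard library are available. Lean on these libraries where they do the work, as an engineer would, in place of code of your own. Each camera call takes 0.05 s, during which the arm holds its last target.

## Working session

There is one attempt and no reset: what is moved stays moved. The work goes in short steps, Python scripts to look and compute and a tool call to move; the robot and the scene stay as the last step left them, time stands still between calls to the robot, and variables do not carry over. Pictures are saved under pics/ and viewed, and the job is handed in when it is done.

Besides the shell and the picture viewer there is one more tool, called after "Call:" as a command line: name --argument value ..., lists and objects as JSON in quotes. apply_moves: Moves the arm, as the interface text tells. Its arguments: {"type":"object","properties":{"plan":{"type":"array"},"squeeze":{"type":"number"}},"required":["plan"]}

```bash
ls; mkdir -p pics
python3 - <<'E'
from workcell import env,cams,spotter
import cv2
print(env.state(), env.grip_depth)
for n in ["top","side","wrist"]:
    im=cams.grab_frame(n); cv2.imwrite(f"pics/{n}0.png",im[:,:,::-1])
    c=cams.calibration(n); print(n,c)
    r=spotter.masks_of(n,"wheel")
    print([(d["confidence"],d["extent"]) for d in r])
E
```

```text
pics
{'time_s': 0.0, 'qpos': array([ 7.04170668e+01,  1.83520444e+01,  8.97058674e+01, -1.26574049e-03,
        7.20425677e+01, -1.14732130e+00]), 'qvel': array([-0.04157532, -0.04497208, -0.0369711 , -0.01823075, -0.06265336,
       -0.02683248]), 'effort': array([-5.16793280e-04, -4.12467170e+01, -2.31979591e+01,  7.27270078e-02,
        4.54407837e-02, -1.42550307e-04]), 'ee_pos': array([181.69102697, 545.01884379, 213.11987658]), 'ee_rot': array([-1.79899517e+02, -8.08764481e-04,  1.61564779e+02]), 'force': array([-0.31195715, -0.42686264, -0.12853789]), 'torque': array([ 0.01497879, -0.02775637,  0.03090005]), 'gripper_width': 91.22551731659878} 18.8
top {'camera_matrix': array([[417.52000272,   0.        , 280.32847921],
       [  0.        , 417.52000272, 207.73159819],
       [  0.        ,   0.        ,   1.        ]]), 'rvec': array([ 2.10248554, -2.16419637,  0.13584048]), 'tvec': array([ 80.30015276, 557.92956644, 985.40101604])}
[(0.98, [277.5, 83.9, 344.0, 147.8]), (0.79, [297.9, 161.6, 392.8, 255.5]), (0.74, [189.9, 260.5, 293.4, 373.9]), (0.35, [287.5, 172.7, 377.2, 263.3])]
side {'camera_matrix': array([[441.47289144,   0.        , 275.42005908],
       [  0.        , 441.47289144, 207.973987  ],
       [  0.        ,   0.        ,   1.        ]]), 'rvec': array([ 2.2890526 , -0.22032072,  0.08250733]), 'tvec': array([-525.80321793,  226.27369075, 1088.79874072])}
[(0.93, [235.2, 180.4, 321.1, 239.1]), (0.68, [345.6, 229.3, 412.0, 284.0]), (0.65, [138.4, 196.6, 227.9, 263.9])]
wrist {'camera_matrix': array([[310.24892227,   0.        , 282.20189208],
       [  0.        , 310.24892227, 213.99082417],
       [  0.        ,   0.        ,   1.        ]]), 'rvec': array([-2.36938995, -1.70496892, -0.22484934]), 'tvec': array([-574.31561337,  -27.7972736 ,  391.00059851])}
[]
```

View pics/top0.png

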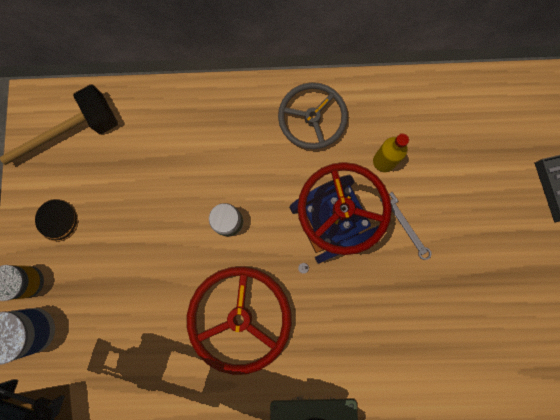

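View pics/side0.png

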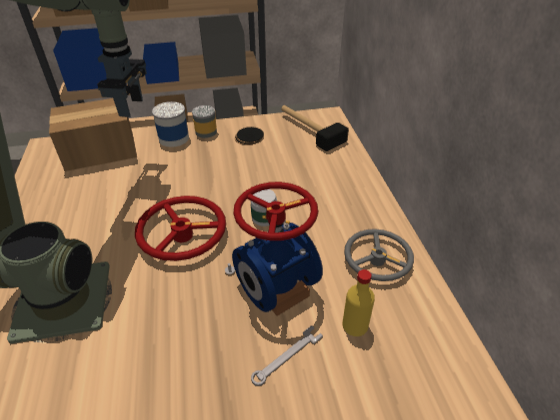

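View pics/wrist0.png

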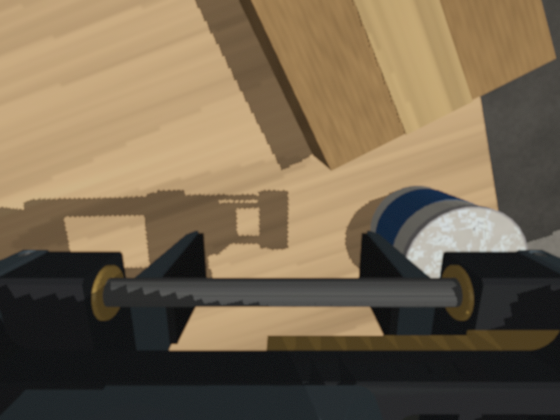

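Candidates in the top picture are the red wheel on the blue valve (345,208), a larger red wheel flat on the bench (240,319) and a grey wheel (313,116). The one on the valve fits: it is the smaller red one, and it sits on the stem. I'll check it in a close crop and measure it.

```bash
cat > h.py <<'E'
import numpy as np,cv2
from workcell import env,cams,spotter
def cal(n):
    c=cams.calibration(n); return np.array(c["camera_matrix"]),cv2.Rodrigues(np.array(c["rvec"]))[0],np.array(c["tvec"]).reshape(3)
def at_z(C,uv,z):
    K,R,t=C; o=-R.T@t; d=R.T@np.linalg.inv(K)@np.array([uv[0],uv[1],1.]); return o+d*(z-o[2])/d[2]
def proj(C,p):
    K,R,t=C; q=K@(R@np.array(p,float)+t); return q[:2]/q[2]
def wheelfit(n,img=None):
    r=spotter.masks_of(n,"wheel"); return r
E
python3 - <<'E'
from h import *
im=cv2.imread("pics/top0.png"); s=cv2.imread("pics/side0.png")
cv2.imwrite("pics/top0c.png",cv2.resize(im[150:275,280:405],(600,600),interpolation=cv2.INTER_CUBIC))
cv2.imwrite("pics/side0c.png",cv2.resize(s[170:320,225:335],(440,600),interpolation=cv2.INTER_CUBIC))
C=cal("top");S=cal("side")
print("cam",-C[1].T@C[2],-S[1].T@S[2])
p=at_z(C,(345,208),272);print(p,proj(S,p))
# red mask ellipse outer
hsv=cv2.cvtColor(im,cv2.COLOR_BGR2HSV);m=(((hsv[...,0]<6)|(hsv[...,0]>174))&(hsv[...,1]>150)&(hsv[...,2]>60)).astype(np.uint8)
for nm,(a,b,c,d) in dict(valve=(150,265,285,400),bench=(260,385,180,300)).items():
    q=np.zeros_like(m);q[a:b,c:d]=m[a:b,c:d]
    cs=max(cv2.findContours(q,cv2.RETR_EXTERNAL,cv2.CHAIN_APPROX_NONE)[0],key=len)
    e=cv2.fitEllipse(cv2.convexHull(cs));print(nm,e, at_z(C,e[0],265 if nm=="valve" else 27))
    r=np.array(e[1])/2;z=265 if nm=="valve" else 27
    print("diam",np.linalg.norm(at_z(C,(e[0][0]+r.mean(),e[0][1]),z)-at_z(C,(e[0][0]-r.mean(),e[0][1]),z)))
E
```

```text
cam [ 406.81302606   43.61123928 1058.93810003] [ 404.1223213  -750.67727889  886.7470199 ]
[521.14656974 -63.28077051 272.        ] [272.93741788 205.86924565]
valve ((344.18536376953125, 208.47425842285156), (90.5597152709961, 93.28286743164062), 112.93622589111328) [521.29373978 -62.63121718 265.        ]
diam 175.4914227934989
bench ((238.53955078125, 320.2356872558594), (103.5060043334961, 106.68380737304688), 12.766834259033203) [291.56545521 172.50636234  27.        ]
diam 253.79965444634942
```

View pics/top0c.png

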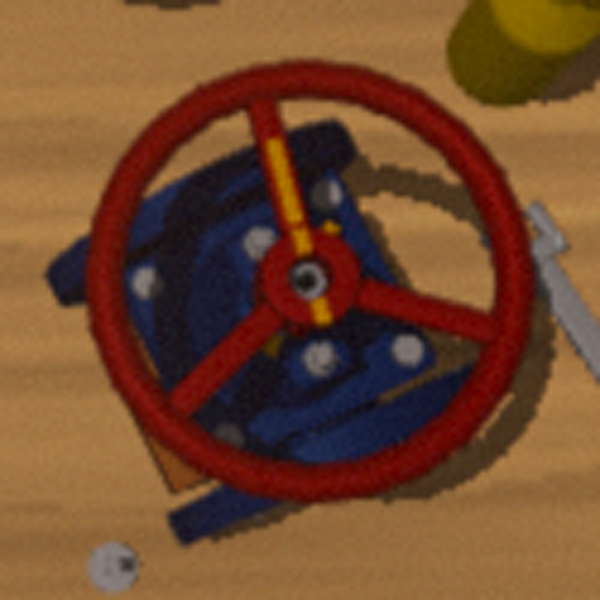

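View pics/side0c.png

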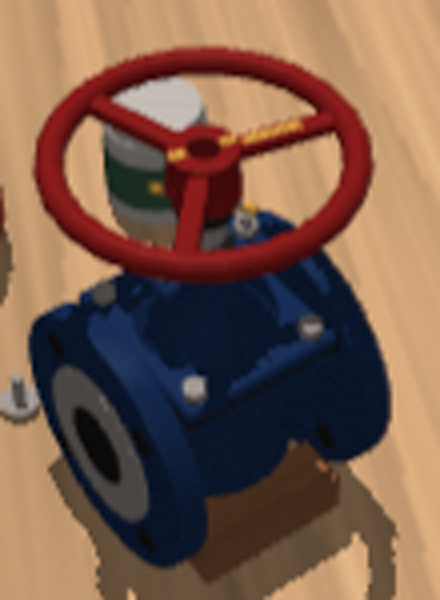

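The crop shows the red 180 mm wheel on the valve. The yellow line runs up-left from the hub (crop (272,140) to (322,318)), and the yellow pin tips are at (333,228) and (272,345). Next I'll compute the angles.

Run:
```python
from h import *
C=cal("top");S=cal("side")
T=lambda u,v:(280+u/4.8,150+v/4.8)
P=lambda u,v:(225+u/4,170+v/4)
ang=lambda a,b:np.degrees(np.arctan2(*(a-b)[[1,0]]))
a=at_z(C,T(333,228),235);b=at_z(C,T(272,345),235);print("pin top",a,b,(a+b)/2,ang(a,b),np.linalg.norm(a-b))
a=at_z(S,P(252,209),235);b=at_z(S,P(156,187),235);print("pin side",a,b,(a+b)/2,ang(a,b),np.linalg.norm(a-b))
a=at_z(C,T(275,140),269);b=at_z(C,T(322,318),272);print("line top",a,b,ang(a,b))
h=at_z(C,T(309,280),272);print("hub top",h)
a=at_z(S,P(300,125),269);b=at_z(S,P(178,154),272);print("line side",a,b,ang(a,b)); print("hub side",at_z(S,P(205,148),272))
for v in [(485,325),(180,408),(262,105)]: 
  q=at_z(C,T(*v),267);print("spoke",q,ang(q,h))
for n in ["oil","grease","bolt","spanner"]:
  for cam in ["top"]:
    r=spotter.masks_of(cam,n);print(n,[(d["confidence"],d["extent"]) for d in r][:2])
```

```text
pin top [547.41596417 -78.06109792 235.        ] [499.28693295 -50.48733843 235.        ] [523.35144856 -64.27421817 235.        ] -29.808966637395013 55.468151754825584
pin side [550.18947676 -80.47159518 235.        ] [502.67171628 -53.19788621 235.        ] [526.43059652 -66.83474069 235.        ] -29.85447659540221 54.7886189135237
line top [578.1580529  -51.70222796 269.        ] [505.25002593 -66.41959911 272.        ] 11.412485434883536
hub top [520.54360745 -62.06664358 272.        ]
line side [581.16827987 -56.74114698 269.        ] [512.58864582 -70.03380149 272.        ] 10.969504966384314
hub side [527.31260488 -68.19228821 272.        ]
spoke [ 501.13940485 -131.25348728  267.        ] -105.66672988440985
spoke [471.76887299  -9.44192768 267.        ] 132.82561169154528
spoke [593.18007541 -47.39785596 267.        ] 11.417210184952907
oil [(0.95, [373.9, 133.2, 409.6, 172.2]), (0.24, [298.9, 164.4, 391.4, 258.3])]
grease [(0.92, [209.8, 201.7, 244.1, 233.1])]
bolt [(0.58, [298.2, 262.6, 307.7, 272.3])]
spanner [(0.74, [388.3, 190.6, 432.4, 260.4]), (0.64, [210.3, 201.8, 241.4, 233.9])]
```

Both cameras agree. The pin lies at about -30° and the slot line at about +11°, so the wheel needs about -41° (clockwise from above). The stem is near (524,-65). I'll push the yellow spoke from its +angle side with shut fingers, so first I travel high to a point above that window.

Call:
apply_moves --plan '[{"jaw": 1, "delta_pos": [-15, -12, -55], "spin": 0}, {"jaw": 1, "delta_pos": [-50, -40, -110], "spin": 0}, {"jaw": 1, "delta_pos": [-95, -75, -127], "spin": -0.1}, {"jaw": 1, "delta_pos": [-143, -113, -127], "spin": -0.2}, {"jaw": 1, "delta_pos": [-191, -151, -127], "spin": -0.3}, {"jaw": 1, "delta_pos": [-239, -189, -127], "spin": -0.4}, {"jaw": 1, "delta_pos": [-287, -227, -127], "spin": -0.51}, {"jaw": 1, "delta_pos": [-330, -262, -127], "spin": -0.51}]'

```text
time_s: 1.5
ee_pos: [412.9, 190.6, 341.2]
ee_rot: [180.0, 0.1, -169.2]
force: [1.0, 0.8, -0.3]
gripper_width: 14.3
```

```bash
cat >> h.py <<'E'
from scipy.spatial.transform import Rotation as Ro
def totool(target,yaw=None):
    s=env.state(); R=Ro.from_euler("xyz",s["ee_rot"],degrees=True).as_matrix()
    d=R.T@(np.array(target,float)-s["ee_pos"]); print("pos",s["ee_pos"].round(1),"rot",s["ee_rot"].round(2),"t",s["time_s"],"F",s["force"].round(2),"w",round(s["gripper_width"],1)); print("delta",d.round(1))
    if yaw is not None: print("spin",round(float(np.radians(-((yaw-s["ee_rot"][2]+180)%360-180))),3))
E
python3 -c "
from h import *
totool((556,-30,340),191)"
```

```text
pos [412.9 190.6 341.2] rot [ 1.7999e+02  5.0000e-02 -1.6921e+02] t 1.5 F [ 0.99  0.83 -0.26] w 14.3
delta [ -99.3 -243.5    1.2]
spin -0.004
```

Call:
apply_moves --plan '[{"jaw": 1, "delta_pos": [-20, -49, 0], "spin": 0}, {"jaw": 1, "delta_pos": [-40, -98, 0], "spin": 0}, {"jaw": 1, "delta_pos": [-60, -147, 0], "spin": 0}, {"jaw": 1, "delta_pos": [-80, -196, 0], "spin": 0}, {"jaw": 1, "delta_pos": [-95, -233, 0], "spin": 0}, {"jaw": 1, "delta_pos": [-99, -243, 0], "spin": 0}, {"jaw": 1, "delta_pos": [-99, -243, 0], "spin": 0}, {"jaw": 1, "delta_pos": [-99, -243, 0], "spin": 0}]'

```text
time_s: 2.5
ee_pos: [555.0, -28.4, 341.5]
ee_rot: [180.0, 0.1, -169.1]
force: [-0.2, 0.4, 0.8]
gripper_width: 0.4
```

Run:
```python
from h import *
totool((556,-30,340),191)
C=cal("wrist");im=cams.grab_frame("wrist");cv2.imwrite("pics/w1.png",im[:,:,::-1])
print("cam",-C[1].T@C[2]); c=(524,-65)
for a in (11.2,131.2,251.2):
  d=np.array([np.cos(np.radians(a)),np.sin(np.radians(a))]);print(a,proj(C,[*(c+20*d),269]),proj(C,[*(c+74*d),269]))
print(proj(C,[*c,272]))
for n in("top","side"):
  i=cams.grab_frame(n);cv2.imwrite(f"pics/{n}1.png",i[:,:,::-1])
```

```text
pos [555.  -28.4 341.5] rot [ 1.7996e+02  6.0000e-02 -1.6913e+02] t 2.5 F [-0.18  0.39  0.77] w 0.4
delta [-0.7 -1.8  1.5]
spin -0.002
cam [482.14647815 -42.31383074 512.24075556]
11.2 [244.73783237 203.24547757] [247.21693572 265.13500574]
131.2 [265.45782351 165.57251554] [326.51140572 129.1902315 ]
251.2 [221.01714244 165.91058988] [157.14039586 130.50260298]
[243.28885076 179.09163086]
```

View pics/w1.png

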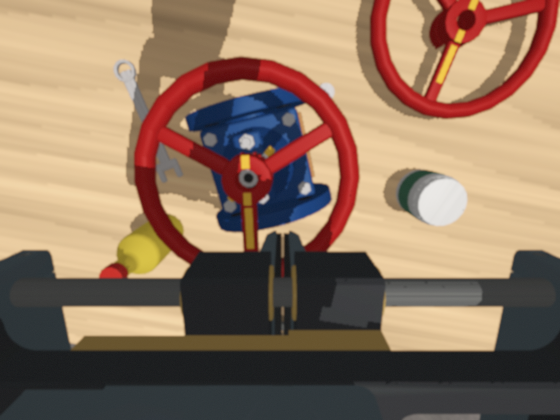

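View pics/side1.png

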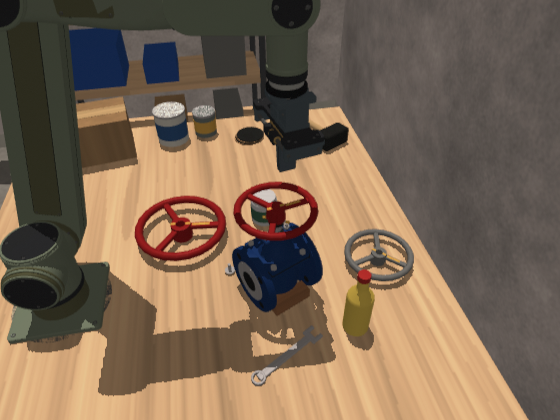

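Run:
```python
from h import *
C=cal("wrist")
im=cv2.imread("pics/w1.png");cv2.imwrite("pics/w1c.png",cv2.resize(im[50:270,130:370],(720,660)[:2],interpolation=cv2.INTER_CUBIC)[:600])
h=at_z(C,(248.5,178.5),272);print("hub",h)
hsv=cv2.cvtColor(im,cv2.COLOR_BGR2HSV);m=(((hsv[...,0]<6)|(hsv[...,0]>174))&(hsv[...,1]>150)&(hsv[...,2]>40)).astype(np.uint8)
m[:,365:]=0;m[250:]=0
cs=max(cv2.findContours(m,cv2.RETR_EXTERNAL,cv2.CHAIN_APPROX_NONE)[0],key=len).reshape(-1,2)
P=np.array([at_z(C,p,265)[:2] for p in cs]);
from scipy.optimize import least_squares
sel=cs[:,1]<235
r=least_squares(lambda x:np.hypot(P[sel,0]-x[0],P[sel,1]-x[1])-x[2],[524,-65,90],loss="soft_l1");print("rim",r.x)
s=env.state();print("tcp px",proj(C,s["ee_pos"]))
a=at_z(C,(250,245),269);print("line",np.degrees(np.arctan2(*(a-h)[[1,0]])))
```

```text
hub [522.9947439  -61.23224955 272.        ]
rim [499.88162399 -67.73642196  69.83971473]
tcp px [282.11518917 259.52570965]
line 10.114782199844466
```

View pics/w1c.png

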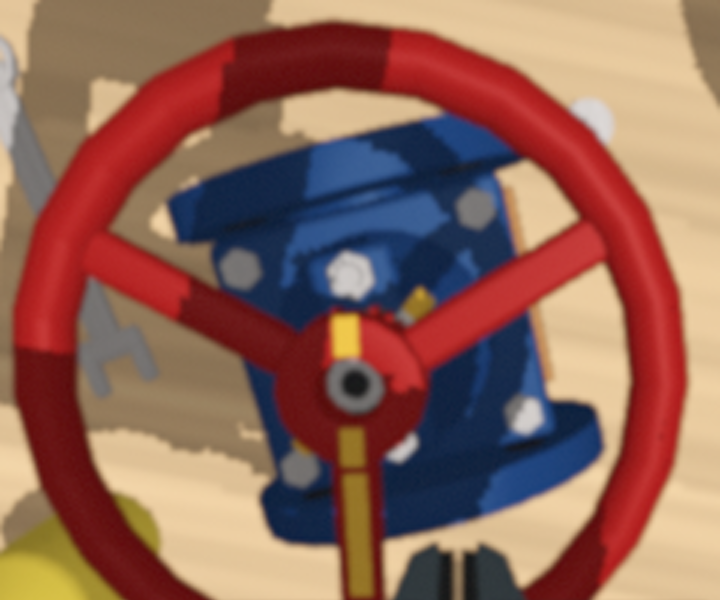

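Call:
apply_moves --plan '[{"jaw": 1, "delta_pos": [0, 0, 20], "spin": 0}, {"jaw": 1, "delta_pos": [0, 0, 40], "spin": 0}, {"jaw": 1, "delta_pos": [0, 0, 55], "spin": 0}, {"jaw": 1, "delta_pos": [0, 0, 65], "spin": 0}, {"jaw": 1, "delta_pos": [0, 0, 75], "spin": 0}, {"jaw": 1, "delta_pos": [0, 0, 84], "spin": 0}, {"jaw": 1, "delta_pos": [0, 0, 92], "spin": 0}, {"jaw": 1, "delta_pos": [0, 0, 92], "spin": 0}]'

```text
time_s: 3.65
ee_pos: [555.0, -28.5, 249.0]
ee_rot: [180.0, 0.0, -169.1]
force: [0.3, -0.1, -0.0]
gripper_width: 0.3
```

Run:
```python
from h import *
totool((556,-30,249),191)
for n in("top","side","wrist"):
  i=cams.grab_frame(n)[:,:,::-1]
  if n=="top": i=i[150:275,280:405]
  if n=="side": i=i[150:275,225:350]
  cv2.imwrite(f"pics/{n}2.png",cv2.resize(i,(600,600) if n!="wrist" else (560,420)))
# plan rows
s=env.state();R=Ro.from_euler("xyz",s["ee_rot"],degrees=True).as_matrix()
c=np.array([523.5,-64.]);yaw0=191
for perp,ph in [(20,11.2)]+[(20,11.2-6*k) for k in range(1,9)]:
  a=np.radians(ph);p=c+38*np.array([np.cos(a),np.sin(a)])+perp*np.array([-np.sin(a),np.cos(a)])
  print(ph,p.round(1),(R.T@(np.array([*p,s["ee_pos"][2]])-s["ee_pos"])).round(1))
```

```text
pos [555.  -28.5 249. ] rot [ 1.7996e+02  2.0000e-02 -1.6913e+02] t 3.65 F [ 0.29 -0.06 -0.01] w 0.3
delta [-0.7 -1.7  0. ]
spin -0.002
11.2 [556.9 -37. ] [ 0.3 -8.7 -0. ]
5.199999999999999 [559.5 -40.6] [ -1.6 -12.7   0. ]
-0.8000000000000007 [561.8 -44.5] [ -3.1 -17.    0. ]
-6.800000000000001 [563.6 -48.6] [ -4.1 -21.4   0. ]
-12.8 [565.  -52.9] [ -4.7 -25.8   0. ]
-18.8 [565.9 -57.3] [ -4.8 -30.3   0. ]
-24.8 [566.4 -61.8] [ -4.4 -34.8   0. ]
-30.8 [566.4 -66.3] [ -3.5 -39.2   0. ]
-36.8 [565.9 -70.7] [ -2.2 -43.5  -0. ]
```

View pics/side2.png

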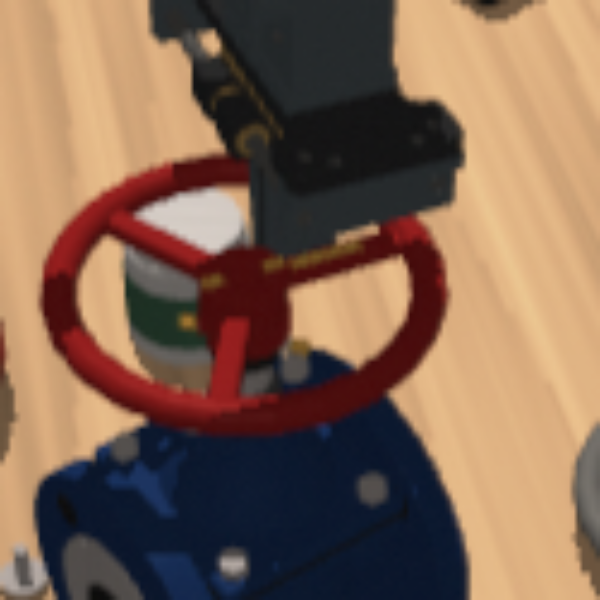

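View pics/wrist2.png

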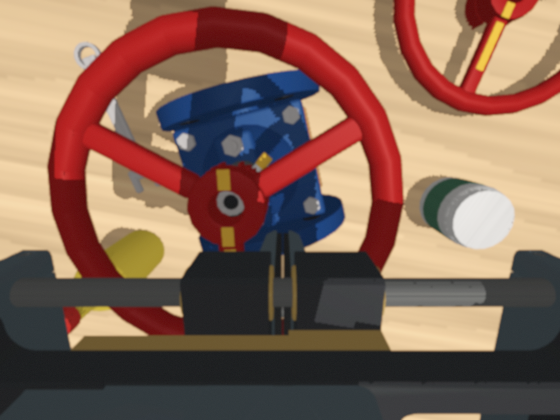

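The fingers sit in the window next to the yellow spoke with no contact force. Now I'll push along the arc while turning the tool with the spoke.

Call:
apply_moves --plan '[{"jaw": 1, "delta_pos": [0, -4.5, 0], "spin": 0}, {"jaw": 1, "delta_pos": [0, -8.5, 0], "spin": 0}, {"jaw": 1, "delta_pos": [-1, -10.7, 0], "spin": 0.05}, {"jaw": 1, "delta_pos": [-1.6, -12.7, 0], "spin": 0.105}, {"jaw": 1, "delta_pos": [-2.4, -14.8, 0], "spin": 0.157}, {"jaw": 1, "delta_pos": [-3.1, -17, 0], "spin": 0.21}, {"jaw": 1, "delta_pos": [-3.6, -19.2, 0], "spin": 0.262}, {"jaw": 1, "delta_pos": [-4.1, -21.4, 0], "spin": 0.315}]'

```text
time_s: 4.8
ee_pos: [563.8, -48.8, 250.3]
ee_rot: [179.9, 0.1, 172.7]
force: [1.2, 0.6, 0.7]
gripper_width: 0.3
```

Run:
```python
from h import *
totool((565,-52.9,249),191-24)
for n in("side","wrist","top"):
  i=cams.grab_frame(n)[:,:,::-1]
  if n=="side": i=i[150:275,225:350]
  if n=="top": i=i[150:275,280:405]
  cv2.imwrite(f"pics/{n}3.png",cv2.resize(i,(600,600) if n!="wrist" else (560,420)))
s=env.state();R=Ro.from_euler("xyz",s["ee_rot"],degrees=True).as_matrix()
c=np.array([523.5,-64.])
for ph in [-6.8-3*k for k in range(0,12)]:
  perp=20
  a=np.radians(ph);p=c+38*np.array([np.cos(a),np.sin(a)])+perp*np.array([-np.sin(a),np.cos(a)])
  print(ph,p.round(1),(R.T@(np.array([*p,s["ee_pos"][2]])-s["ee_pos"])).round(1))
```

```text
pos [563.8 -48.8 250.3] rot [1.7993e+02 1.5000e-01 1.7272e+02] t 4.8 F [1.16 0.56 0.66] w 0.3
delta [-1.7 -3.9  1.3]
spin 0.1
-6.8 [563.6 -48.6] [ 0.1  0.4 -0. ]
-9.8 [564.3 -50.8] [-0.9 -1.7  0. ]
-12.8 [565.  -52.9] [-1.8 -3.7  0. ]
-15.8 [565.5 -55.1] [-2.6 -5.8  0. ]
-18.8 [565.9 -57.3] [-3.2 -8.   0. ]
-21.8 [566.2 -59.5] [ -3.8 -10.1   0. ]
-24.8 [566.4 -61.8] [ -4.3 -12.3   0. ]
-27.8 [566.4 -64. ] [ -4.6 -14.6   0. ]
-30.8 [566.4 -66.3] [ -4.8 -16.8   0. ]
-33.8 [566.2 -68.5] [ -4.9 -19.   -0. ]
-36.8 [565.9 -70.7] [ -4.9 -21.3  -0. ]
-39.8 [565.5 -73. ] [ -4.8 -23.5  -0. ]
```

View pics/wrist3.png

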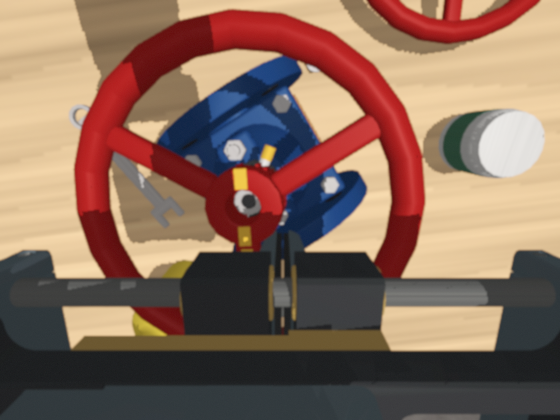

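View pics/side3.png

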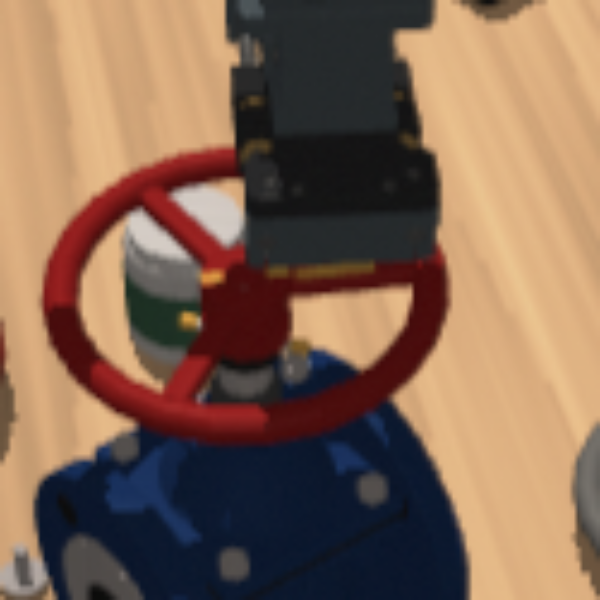

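The wheel turns with the finger. I'll continue slowly and watch the force and the drop.

Call:
apply_moves --plan '[{"jaw": 1, "delta_pos": [-0.9, -1.7, 0.7], "spin": 0.05}, {"jaw": 1, "delta_pos": [-1.4, -2.7, 1.3], "spin": 0.08}, {"jaw": 1, "delta_pos": [-1.8, -3.7, 1.3], "spin": 0.105}, {"jaw": 1, "delta_pos": [-2.2, -4.7, 1.3], "spin": 0.13}, {"jaw": 1, "delta_pos": [-2.6, -5.8, 1.3], "spin": 0.157}, {"jaw": 1, "delta_pos": [-2.9, -6.9, 1.3], "spin": 0.18}, {"jaw": 1, "delta_pos": [-3.2, -8, 1.3], "spin": 0.21}, {"jaw": 1, "delta_pos": [-3.2, -8, 1.3], "spin": 0.21}]'

```text
time_s: 5.95
ee_pos: [565.9, -57.5, 248.8]
ee_rot: [179.9, 0.1, 160.8]
force: [0.2, -0.6, 0.2]
gripper_width: 0.4
```

```bash
cat > look.py <<'E'
from h import *
import sys
k=sys.argv[1]
totool((565,-57.3,249))
for n in("side","wrist"):
  i=cams.grab_frame(n)[:,:,::-1]
  if n=="side": i=i[150:275,225:350]
  cv2.imwrite(f"pics/{n}{k}.png",cv2.resize(i,(600,600),interpolation=cv2.INTER_CUBIC) if n!="wrist" else i)
s=env.state();R=Ro.from_euler("xyz",s["ee_rot"],degrees=True).as_matrix()
c=np.array([523.5,-64.])
for ph in [-18.8-2*k for k in range(0,10)]:
  perp=20
  a=np.radians(ph);p=c+38*np.array([np.cos(a),np.sin(a)])+perp*np.array([-np.sin(a),np.cos(a)])
  print(round(ph,1),(R.T@(np.array([*p,249])-s["ee_pos"])).round(1), "spin",round(-np.radians(((180+ph-s["ee_rot"][2])+180)%360-180),3))
E
python3 look.py 4
```

```text
pos [565.9 -57.5 248.8] rot [1.7994e+02 1.2000e-01 1.6080e+02] t 5.95 F [ 0.24 -0.64  0.23] w 0.4
delta [ 0.9 -0.1 -0.2]
-18.8 [ 0.1  0.1 -0.2] spin -0.007
-20.8 [-0.6 -1.2 -0.2] spin 0.028
-22.8 [-1.2 -2.6 -0.2] spin 0.063
-24.8 [-1.8 -4.  -0.2] spin 0.098
-26.8 [-2.4 -5.4 -0.2] spin 0.133
-28.8 [-2.9 -6.8 -0.2] spin 0.168
-30.8 [-3.3 -8.2 -0.2] spin 0.203
-32.8 [-3.7 -9.7 -0.2] spin 0.238
-34.8 [ -4.  -11.1  -0.2] spin 0.273
-36.8 [ -4.3 -12.6  -0.2] spin 0.308
```

View pics/wrist4.png

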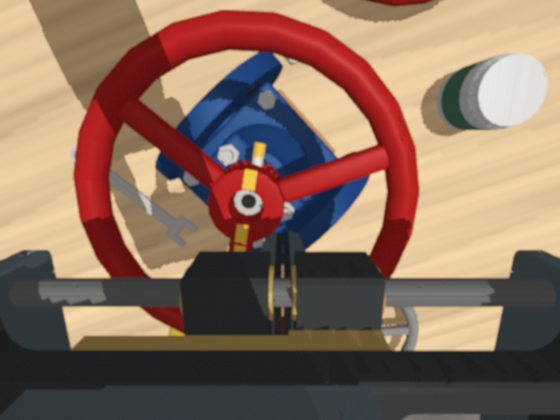

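View pics/side4.png

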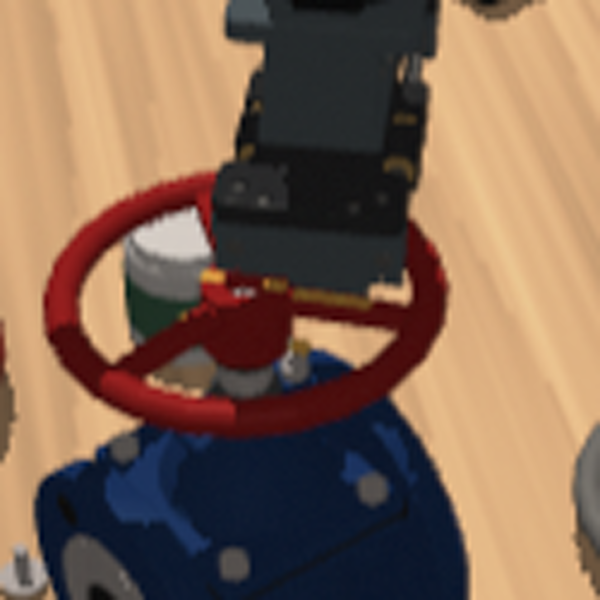

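Run:
```python
from h import *
C=cal("wrist")
im=cv2.imread("pics/wrist4.png");cv2.imwrite("pics/w4c.png",cv2.resize(im[130:260,180:330],(750,650)[:2],interpolation=cv2.INTER_CUBIC)[:600])
```

```text
(no output)
```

View pics/w4c.png

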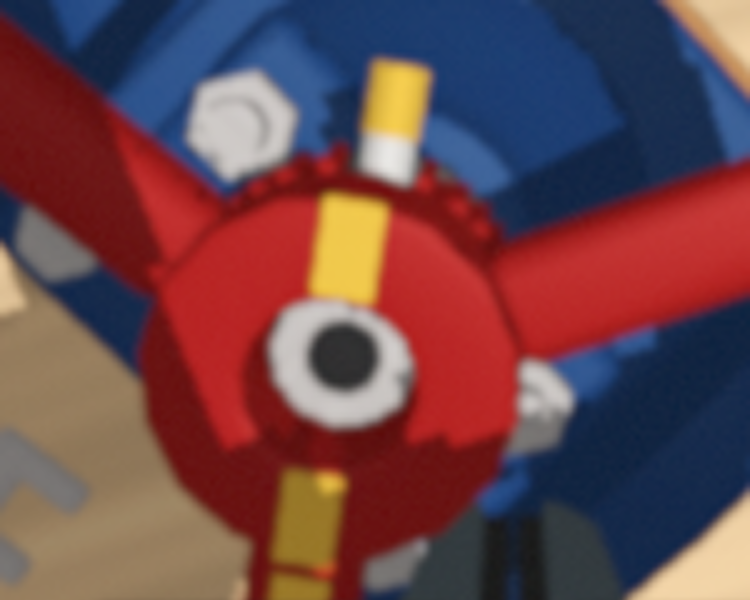

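Run:
```python
from h import *
C=cal("wrist");T=lambda u,v:(180+u/5,130+v/5)
ang=lambda a,b:np.degrees(np.arctan2(*(a-b)[[1,0]]))
for z in(272,265.5,259):
  a=at_z(C,T(310,510),z);b=at_z(C,T(352,205),z);h=at_z(C,T(333,375),z)
  w=at_z(C,T(140,375),z);e=at_z(C,T(520,375),z)
  print(z,"line",ang(a,b),"hubdiam",np.linalg.norm(w-e),(w+e)/2)
a=at_z(C,T(398,80),238);b=at_z(C,T(390,165),238);print("pin",ang(b,a),a,b)
i=cams.grab_frame("top")[:,:,::-1][150:275,280:405];cv2.imwrite("pics/top4.png",cv2.resize(i,(600,600),interpolation=cv2.INTER_CUBIC))
s0=cv2.imread("pics/side3.png");s1=cv2.imread("pics/side4.png");cv2.imwrite("pics/cmp.png",np.hstack([s0[120:480,20:320],s1[120:480,20:320]]))
```

```text
272 line -28.62445695582206 hubdiam 37.126901541631014 [523.37383374 -61.65617523 272.        ]
265.5 line -28.624456955822076 hubdiam 38.763685721441334 [524.59875136 -62.90225085 265.5       ]
259 line -28.62445695582209 hubdiam 40.40046990125168 [525.82366899 -64.14832647 259.        ]
pin -25.847267104114877 [499.94617169 -48.38436836 238.        ] [508.6835701  -52.61708787 238.        ]
```

View pics/cmp.png

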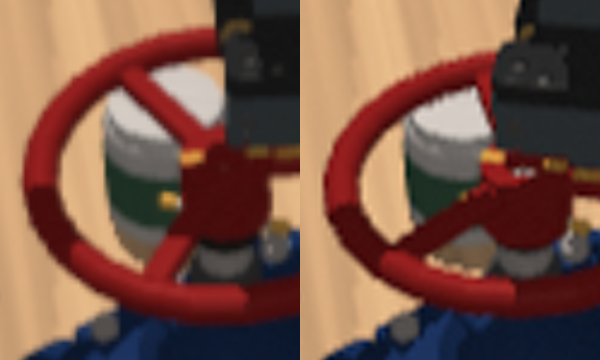

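View pics/top4.png

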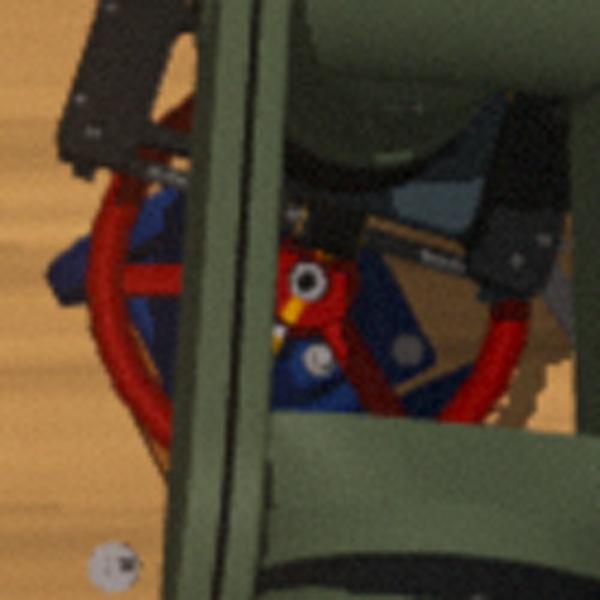

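The line now reads -28.6° against about -29° for the pin. The side view shows the wheel lower with the stem end rising in the bore, so the slot has dropped over the pin with no contact force on the finger. I'll lift out and go above the hub.

```bash
python3 -c "
from h import *
totool((524,-64,310))"
```

```text
pos [565.9 -57.4 248.8] rot [1.7994e+02 1.2000e-01 1.6082e+02] t 6.1 F [0.07 0.19 0.01] w -0.0
delta [ 37.2 -19.9 -61.3]
```

Call:
apply_moves --plan '[{"jaw": 1, "delta_pos": [0, 3, 0], "spin": 0}, {"jaw": 1, "delta_pos": [0, 3, -20], "spin": 0}, {"jaw": 1, "delta_pos": [0, 3, -45], "spin": 0}, {"jaw": 1, "delta_pos": [0, 3, -61], "spin": 0}, {"jaw": 1, "delta_pos": [0, 3, -61], "spin": 0}, {"jaw": 1, "delta_pos": [20, -9, -61], "spin": 0}, {"jaw": 1, "delta_pos": [37, -20, -61], "spin": 0}, {"jaw": 1, "delta_pos": [37, -20, -61], "spin": 0}]'

```text
time_s: 7.1
ee_pos: [523.1, -64.2, 309.1]
ee_rot: [179.9, 0.0, 160.8]
force: [0.4, 0.6, -0.9]
gripper_width: 0.5
```

```bash
python3 look.py 5|head -2; python3 -c "
from h import *
totool((524,-64,268));C=cal('wrist');print(proj(C,(524,-64,265)))"
```

```text
pos [523.1 -64.2 309.1] rot [1.7995e+02 5.0000e-02 1.6079e+02] t 7.1 F [ 0.37  0.64 -0.91] w 0.5
delta [-37.2  20.2  60.2]
pos [524.5 -64.  309.2] rot [1.7992e+02 1.0000e-01 1.6082e+02] t 7.2 F [-0.04  0.02  0.42] w 0.0
delta [ 0.6 -0.2 41.2]
[282.34918522 234.4245798 ]
```

View pics/wrist5.png

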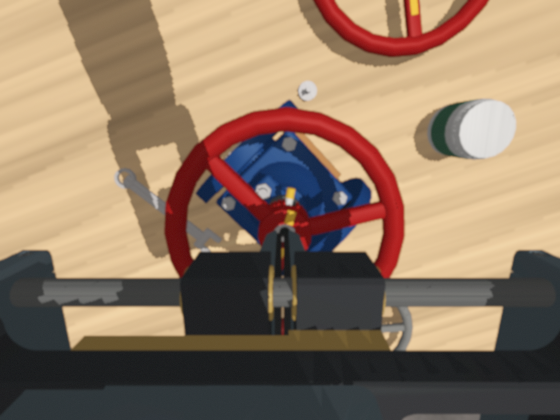

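View pics/side5.png

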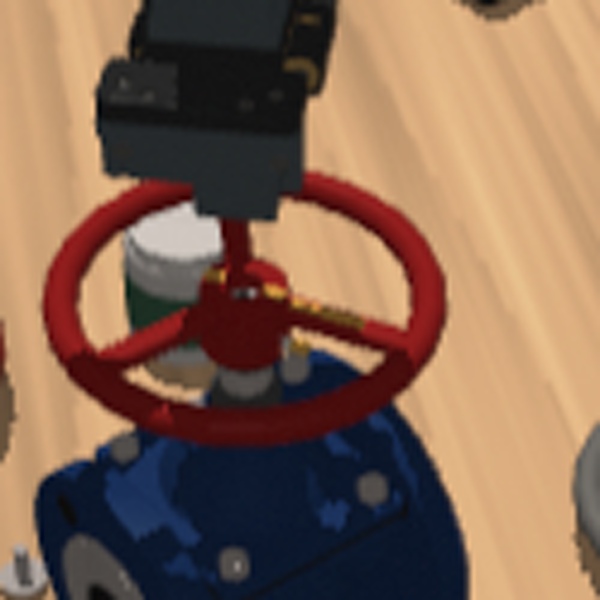

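The tool is centred over the hub and the wheel sits level with its line along the pin. Going down to just above the hub.

Call:
apply_moves --plan '[{"jaw": 1, "delta_pos": [0, 0, 12], "spin": 0}, {"jaw": 1, "delta_pos": [0, 0, 24], "spin": 0}, {"jaw": 1, "delta_pos": [0, 0, 33], "spin": 0}, {"jaw": 1, "delta_pos": [0, 0, 38], "spin": 0}, {"jaw": 1, "delta_pos": [0, 0, 40], "spin": 0}, {"jaw": 1, "delta_pos": [0, 0, 41], "spin": 0}, {"jaw": 1, "delta_pos": [0, 0, 42], "spin": 0}, {"jaw": 1, "delta_pos": [0, 0, 42], "spin": 0}]'

```text
time_s: 8.2
ee_pos: [524.7, -64.0, 267.4]
ee_rot: [179.9, 0.1, 160.8]
force: [0.0, -0.5, 0.6]
gripper_width: 0.1
```

Call:
apply_moves --plan '[{"jaw": 1, "delta_pos": [0, 0, 0.5], "spin": 0}, {"jaw": 1, "delta_pos": [0, 0, 1], "spin": 0}, {"jaw": 1, "delta_pos": [0, 0, 1.5], "spin": 0}, {"jaw": 1, "delta_pos": [0, 0, 2], "spin": 0}, {"jaw": 1, "delta_pos": [0, 0, 2.5], "spin": 0}, {"jaw": 1, "delta_pos": [0, 0, 3], "spin": 0}, {"jaw": 1, "delta_pos": [0, 0, 3], "spin": 0}, {"jaw": 1, "delta_pos": [0, 0, 3], "spin": 0}]'

```text
time_s: 9.2
ee_pos: [524.7, -64.0, 265.7]
ee_rot: [179.9, 0.2, 160.8]
force: [-1.4, -0.0, 7.4]
gripper_width: 0.3
```

Call:
apply_moves --plan '[{"jaw": 1, "delta_pos": [0, 0, 1.5], "spin": 0}, {"jaw": 1, "delta_pos": [0, 0, 2], "spin": 0}, {"jaw": 1, "delta_pos": [0, 0, 2.5], "spin": 0}, {"jaw": 1, "delta_pos": [0, 0, 3], "spin": 0}, {"jaw": 1, "delta_pos": [0, 0, 3.5], "spin": 0}, {"jaw": 1, "delta_pos": [0, 0, 4], "spin": 0}, {"jaw": 1, "delta_pos": [0, 0, 4.5], "spin": 0}, {"jaw": 1, "delta_pos": [0, 0, 5], "spin": 0}]'

```text
time_s: 10.2
ee_pos: [524.7, -64.0, 262.6]
ee_rot: [179.9, 0.3, 160.8]
force: [-2.9, 0.6, 9.6]
gripper_width: 0.1
```

Force steady near 10 N and the hub is sinking. Continuing.

Call:
apply_moves --plan '[{"jaw": 1, "delta_pos": [0, 0, 2], "spin": 0}, {"jaw": 1, "delta_pos": [0, 0, 2.5], "spin": 0}, {"jaw": 1, "delta_pos": [0, 0, 3], "spin": 0}, {"jaw": 1, "delta_pos": [0, 0, 3.5], "spin": 0}, {"jaw": 1, "delta_pos": [0, 0, 4], "spin": 0}, {"jaw": 1, "delta_pos": [0, 0, 4.5], "spin": 0}, {"jaw": 1, "delta_pos": [0, 0, 5], "spin": 0}, {"jaw": 1, "delta_pos": [0, 0, 5], "spin": 0}]'

```text
time_s: 11.2
ee_pos: [524.7, -64.0, 259.4]
ee_rot: [179.9, 0.4, 160.8]
force: [-2.6, 0.3, 9.1]
gripper_width: 0.6
```

Call:
apply_moves --plan '[{"jaw": 1, "delta_pos": [0, 0, 2], "spin": 0}, {"jaw": 1, "delta_pos": [0, 0, 2.3], "spin": 0}, {"jaw": 1, "delta_pos": [0, 0, 2.6], "spin": 0}, {"jaw": 1, "delta_pos": [0, 0, 2.9], "spin": 0}, {"jaw": 1, "delta_pos": [0, 0, 3.2], "spin": 0}, {"jaw": 1, "delta_pos": [0, 0, 3.5], "spin": 0}, {"jaw": 1, "delta_pos": [0, 0, 3.5], "spin": 0}, {"jaw": 1, "delta_pos": [0, 0, 3.5], "spin": 0}]'

```text
time_s: 12.2
ee_pos: [524.7, -64.0, 259.2]
ee_rot: [179.8, 0.6, 160.8]
force: [-4.8, 1.0, 15.0]
gripper_width: 0.5
```

The hub stopped at 259.2 mm while the force rose to 15 N, so it is on its seat. One slightly firmer press to confirm, then off.

Call:
apply_moves --plan '[{"jaw": 1, "delta_pos": [0, 0, 3.5], "spin": 0}, {"jaw": 1, "delta_pos": [0, 0, 4], "spin": 0}, {"jaw": 1, "delta_pos": [0, 0, 4.5], "spin": 0}, {"jaw": 1, "delta_pos": [0, 0, 4.5], "spin": 0}, {"jaw": 1, "delta_pos": [0, 0, 4.5], "spin": 0}, {"jaw": 1, "delta_pos": [0, 0, 4.5], "spin": 0}, {"jaw": 1, "delta_pos": [0, 0, 4.5], "spin": 0}, {"jaw": 1, "delta_pos": [0, 0, 4.5], "spin": 0}]'

```text
time_s: 13.2
ee_pos: [524.7, -64.0, 259.2]
ee_rot: [179.8, 0.8, 160.8]
force: [-5.9, 0.4, 21.7]
gripper_width: -0.0
```

Call:
apply_moves --plan '[{"jaw": 1, "delta_pos": [0, 0, 0], "spin": 0}, {"jaw": 1, "delta_pos": [0, 0, -5], "spin": 0}, {"jaw": 1, "delta_pos": [0, 0, -20], "spin": 0}, {"jaw": 1, "delta_pos": [0, 0, -50], "spin": 0}, {"jaw": 1, "delta_pos": [10, 40, -80], "spin": 0}, {"jaw": 1, "delta_pos": [20, 90, -90], "spin": 0}, {"jaw": 1, "delta_pos": [30, 150, -90], "spin": 0}, {"jaw": 1, "delta_pos": [40, 200, -90], "spin": 0}]'

```text
time_s: 14.2
ee_pos: [551.8, 140.2, 350.0]
ee_rot: [179.8, 0.8, 160.8]
force: [0.6, -1.4, -0.3]
gripper_width: 0.6
```

```bash
python3 look.py 6|head -2
python3 - <<'E'
from h import *
i=cams.grab_frame("top")[:,:,::-1];cv2.imwrite("pics/top6.png",i)
cv2.imwrite("pics/top6c.png",cv2.resize(i[150:275,280:405],(600,600),interpolation=cv2.INTER_CUBIC))
E
```

```text
pos [551.8 140.2 350. ] rot [179.76   0.84 160.84] t 14.2 F [ 0.64 -1.43 -0.34] w 0.6
delta [ -75.8 -182.7  101.3]
```

View pics/side6.png

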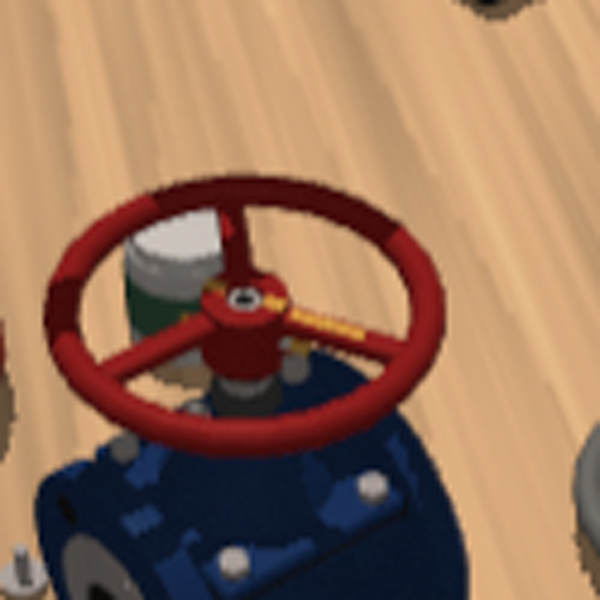

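View pics/top6.png

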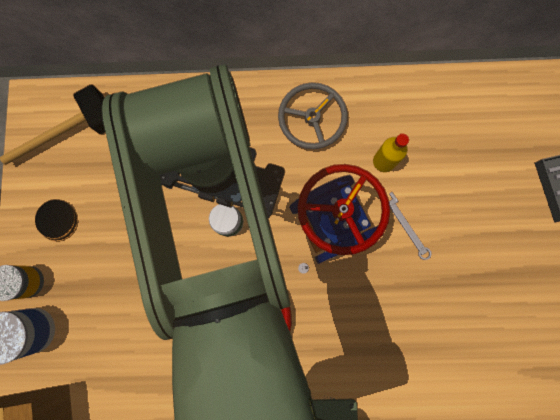

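View pics/wrist6.png

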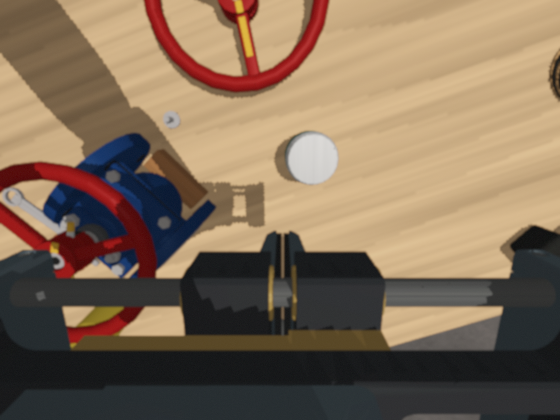

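The stem end shows almost flush in the hub (side crop (245,298)), and the wheel is level with its line along the pin. The oil bottle, tin, spanner and bolt are at their first pixels and the arm is well clear, so I'm handing in.

Run:
```python
from h import *
s=env.state();print(s["time_s"],np.abs(s["qvel"]).max(),s["force"]); print(env.job_done())
```

```text
14.35 2.848314336516131 [-0.77942029 -0.36861365 -0.52586463]
the job is handed in; nothing more can be done
None
```

I turned the red handwheel about 40° clockwise with the shut fingertips against its yellow spoke, and the slot dropped over the cross pin. I then pressed the hub down until it was home and moved the arm clear. I handed the job in at 14.35 s; no verdict is reported.

- **Seat:** The tip stopped at 259.2 mm, against 259 mm for fully home. It did not sink further as the press rose from 15 to 22 N, below the 40 N limit.
- **Alignment:** After the drop, the wrist camera put the slot line at -28.6°. The pin read about -30° from the top and side cameras, but -26° from the wrist camera on a short visible piece.
- **Early drop:** The wheel ran a little ahead of the finger, so the drop came about 10° before the finger itself reached the line. No contact force showed on the finger afterwards.
- **Final pictures:** The wheel looks level with the stem end almost flush in the hub. The oil bottle, tin, spanner and bolt look unmoved.
- **Not measured:** I judged the wheel's final level, centring and seal position by eye and from the press height. The arm still showed a small leftover joint speed (under 3°/s) when I handed in.

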